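Load the bench centrifuge in balance and fit its lid

TASK

Load the small bench centrifuge so that it will run balanced: stand the two white-capped vials right down in two opposite buckets of the rotor and the two black-capped vials in the other two, also opposite each other, setting the glass down rather than letting it drop, and never tipping a vial over. Then set the clear lid over the rotor so that it sits fully down and level on the housing. The blue-capped vial and the amber dropper bottle are not part of this run: leave them standing where they are.

Things in the scene. Friction and masses are not known exactly. Their poses are not given: they have to be found in the camera images.
- white_vial_1: White-capped sample vial, first of two: upright 27 mm in diameter and 58 mm tall (cap included; cap diameter 25 mm), about 30 g, clear glass with a white ribbed screw cap and amber contents. Origin at the centre of its underside, z up. The two of this kind are alike and interchangeable.
- white_vial_2: White-capped sample vial, second of two: upright 27 mm in diameter and 58 mm tall (cap included; cap diameter 25 mm), about 30 g, clear glass with a white ribbed screw cap and amber contents. Origin at the centre of its underside, z up. The two of this kind are alike and interchangeable.
- black_vial_1: Black-capped sample vial, first of two: upright 22 mm in diameter and 50 mm tall (cap included; cap diameter 20 mm), about 30 g, clear glass with a black ribbed screw cap and blue contents. Origin at the centre of its underside, z up. The two of this kind are alike and interchangeable.
- black_vial_2: Black-capped sample vial, second of two: upright 22 mm in diameter and 50 mm tall (cap included; cap diameter 20 mm), about 30 g, clear glass with a black ribbed screw cap and blue contents. Origin at the centre of its underside, z up. The two of this kind are alike and interchangeable.
- lid: Loose clear round lid, grey rim, blue knob: an upside-down bowl, 194 mm in diameter, 0.22 kg, yaw free. Origin at the centre of its lower rim, z up. Flat top at 60 mm, a grey boss 48 mm wide to 62 mm, then the round knob, 30 mm in diameter, from 62 to 88.5 mm; lift it by the knob. Inside 182 mm wide, 56 mm deep. Seated, its origin is on the rotor's axis, 9 mm above the rotor's origin.
- rotor: Four-armed rotor in the housing's bowl. Origin on its upright axis at the height of the bucket floors, 46 mm above the worktop. Four alike aluminium cups (buckets) centred 54 mm out at its +x, -x, +y, -y (+ is opposite -): bore 36 mm, 27 mm deep, top 5 mm flared like a funnel, rim 45 mm across; all else on it is lower. Turns stiffly (0.12 N m). A seated vial's origin is level with the rotor's.
- centrifuge: Fixed white round housing, 206 mm in diameter, with a control box 118 mm wide, 46 mm high on its -x side out to 135 mm. Origin on the worktop under the rotor's axis, z up. Flat shoulder for the lid's rim (grey ring) 55 mm above the worktop; inside it a tapered collar, 175 mm across at its foot, 163 mm at its top, rises to 68 mm and guides the lid.
- blue_vial: Bystander: vial with a blue cap, 23 mm in diameter, 46 mm tall. Origin at the centre of its underside.
- oil_bottle: Bystander: amber dropper bottle with a pointed black top, 29 mm in diameter, 75 mm tall. Origin at the centre of its underside.
Not all that is in view belongs to the job. What is shaped like the white_vial_2 but pink or purple is not meant.

How it is judged:
On the way, in this order (a step that is already met when the one before it is completed fails the run):
1. all four vials stand down in the buckets, each opposite its like (horizontal distance between white_vial_1 and rotor between 0.044 and 0.064 m and z of white_vial_1 in the frame of rotor between -0.004 and 0.004 m and angle between each of white_vial_1, white_vial_2, black_vial_1, black_vial_2's own z axis and vertical below 0.12 rad and horizontal distance between white_vial_2 and rotor between 0.044 and 0.064 m and z of white_vial_2 in the frame of rotor between -0.004 and 0.004 m and horizontal distance between black_vial_1 and rotor between 0.044 and 0.064 m and z of black_vial_1 in the frame of rotor between -0.004 and 0.004 m and horizontal distance between black_vial_2 and rotor between 0.044 and 0.064 m and z of black_vial_2 in the frame of rotor between -0.004 and 0.004 m and horizontal distance between white_vial_1 and white_vial_2 above 0.092 m and horizontal distance between black_vial_1 and black_vial_2 above 0.092 m), for 0.2 s.
2. the lid sits fully down on the housing (horizontal distance between lid and rotor below 0.008 m and z of lid in the frame of rotor between 0.005 and 0.0125 m and angle between lid's own z axis and vertical below 0.05 rad), for 0.2 s.
At the end, for the whole second after the job is handed in: Vials upright (0.12 rad) on bucket floors (height 4 mm, 44 to 64 mm from the rotor axis), the white-capped two opposite, the black-capped two opposite (over 92 mm apart); lid level (0.05 rad), rim 5 to 12.5 mm above the rotor origin, within 8 mm of its axis; all released and at rest (all of step 1 and all of step 2 and linear speed of each of white_vial_1, white_vial_2, black_vial_1, black_vial_2, lid below 0.02 m/s and angular speed of lid below 0.1 rad/s and contact force between each of white_vial_1, white_vial_2, black_vial_1, black_vial_2, lid and the fingers below 0.1 N); the robot touches nothing.
It fails at once if a vial is tipped over (more than 0.7 rad) (angle between any of white_vial_1, white_vial_2, black_vial_1, black_vial_2's own z axis and vertical above 0.7 rad).
It fails at once if a vial is let fall (faster than 0.8 m/s while not held, as from about 35 mm) ((contact force between white_vial_1 and the fingers below 0.05 N and linear speed of white_vial_1 above 0.8 m/s) or (contact force between white_vial_2 and the fingers below 0.05 N and linear speed of white_vial_2 above 0.8 m/s) or (contact force between black_vial_1 and the fingers below 0.05 N and linear speed of black_vial_1 above 0.8 m/s) or (contact force between black_vial_2 and the fingers below 0.05 N and linear speed of black_vial_2 above 0.8 m/s)).
It fails at once if the blue-capped vial or the dropper bottle is moved more than 25 mm or tipped (more than 0.5 rad) (distance of any of blue_vial, oil_bottle from where it was at the start of the episode above 0.025 m or angle between any of blue_vial, oil_bottle's own z axis and vertical above 0.5 rad).
It also fails if it takes over 131 s, if anything falls off the work surface, if the arm or the gripper's body presses on something with over 40 N, if the wrist force passes 120 N, or if a joint passes its speed limit or range.

ROBOT

A 7-joint arm with a two-finger parallel gripper is mounted at the origin on a cart in front of the work surface, level with it; the furniture and walls round the work are solid. World frame = base frame: x ahead of the robot, y to its left, z up, the work surface at z = 0. Lengths are in m, angles in rad, forces in N, time in s.
With the tool pointing down it reaches from about 0.425 to 0.925 m from the base axis. Payload 6.8 kg.
Tool frame: the origin (TCP) lies midway between the tips of the shut fingers; the grasp point (between the pads) lies 19 mm behind it (robot.grip_point_offset is the distance from the TCP to the grasp point, in m); z points along the fingers, y is the line along which they close (so a half turn about z gives the same grasp; the last joint's range is limited). The gripper opens to 88 mm and grips with 3 to 60 N. Pads are 20 mm wide; open, the fingers measure 115 mm over their backs; the gripper's body (75 mm by 178 mm) begins 61 mm behind the grasp point.
Start: joints at [-1.391, 0.477, 0.022, 1.555, -0.011, 1.109, -0.083], TCP at [0.192, 0.647, 0.223] pointing down, gripper open.
Joint ranges: [-2.96, 2.96], [-0.34, 2.1], [-1.41, 1.46], [0.24, 2.44], [-1.37, 4.51], [0.17, 1.92], [-2.96, 2.96]. Speed limits (rad/s): [2.39, 2.39, 3.14, 3.14, 3.14, 3.14, 3.14].

INTERFACE

Orientations are given as [roll, pitch, yaw] about the fixed x, y, z axes, in that order (R = Rz(yaw) Ry(pitch) Rx(roll)).
In Python, from station import robot, optics, job gives the robot as it stands.
- The arm moves only by the tool carry_out, never from a script. Its arguments are lists of equal length, an entry for each row: "hand": the gripper command: -1 is shut, 1 is fully open, values between are in proportion; "delta_pos": the shift along the world's x, y, z in units of 25 mm (1.0 is 25 mm), a list of three; "rot": the turn, a rotation vector about the world's x, y, z in units of 8 degrees (1.0 is 8 degrees), a list of three. In form: {"hand": [hand, ...], "delta_pos": [[tx, ty, tz], ...], "rot": [[ax, ay, az], ...]}. A call has exactly 8 rows; each row is the pose to reach, as a shift and turn from the pose commanded when the call began; what a row does not reach only later rows make up. A row lasts 1/10 s, in which the tool goes at most 50 mm and 8.59 degrees, less where a joint would pass 70% of its speed; a pose out of reach is approached as far as the arm can. A call with a gripper value outside its range is refused whole. The fingers move at their own pace and stop on an object; the grip force is fixed at half the most. Time passes only in rows, so rows that repeat a pose let the fingers close, or fill a call up. It gives the time, the measured TCP pose, the force, the opening and the grip force at its end, in the units of the state.
- robot.observe(): the state, without advancing time (a new reading comes with each control period).
- optics.capture(name): name is "side" or "top" or "wrist"; returns the picture (400x640x3 uint8, red, green, blue); there is no depth.
- optics.calibration(name): a dict with "intrinsics" (3x3 intrinsics, pixels), "world_to_cam" (4x4, takes a point from world to camera coordinates); the wrist camera has in their place "tool_from_camera" (4x4, takes a point from camera to tool coordinates, whose origin is the TCP and whose axes are the flange's). Camera axes: x right, y down, z forward; pixel columns grow to the right and rows downward; lengths in m; the calibration is good to about 2 mm. A picture is of the moment at which its call begins: read the wrist's pose just before it. calibration takes no time and is no camera call.
- job.hand_in(): hands the job in; it is judged then, once.
The state is a dict: "t": time; "joints": joint angles; "dq": joint speeds; "tau": joint torques, N m; "tcp_pos": TCP position; "tool_rot": TCP orientation; "contact_force": force on the tool from outside, world axes, zero at the start; "wrist_torque": the same for the moment, N m; "gripper_width": opening from 0.0 (shut) to 1.0 (fully open); "grip_force": force on a finger pad.
Only numpy, scipy, OpenCV 4.12 (cv2) and the standard library are available. Lean on these libraries where they do the work, as an engineer would, in place of code of your own. Each camera call takes 0.05 s, during which the arm holds its last target. There are 200 camera calls.

## Working session

There is one attempt and no reset: what is moved stays moved. The work goes in short steps, Python scripts to look and compute and a tool call to move; the robot and the scene stay as the last step left them, time stands still between calls to the robot, and variables do not carry over. Pictures are saved under pics/ and viewed, at most 17 in all, crops included, and the job is handed in when it is done.

Besides the shell and the picture viewer there is one more tool, called after "Call:" by a JSON object that holds its "name" and its "arguments". carry_out: Moves the arm, as the interface text tells. Its arguments: {"type":"object","properties":{"hand":{"type":"array","items":{"type":"number"}},"delta_pos":{"type":"array","items":{"type":"array","items":{"type":"number"}}},"rot":{"type":"array","items":{"type":"array","items":{"type":"number"}}}},"required":["hand","delta_pos","rot"]}

```bash
mkdir -p pics; cat > h.py <<'E'
import numpy as np, cv2
from station import robot, optics, job
def cap(n,f):
    im=np.array(optics.capture(n)); cv2.imwrite(f'pics/{f}.png',im[:,:,::-1]); return im
def ray(n,uv,z,T=None):
    c=optics.calibration(n); K=np.array(c['intrinsics'])
    if n=='wrist': M=T@np.array(c['tool_from_camera'])
    else: M=np.linalg.inv(np.array(c['world_to_cam']))
    d=M[:3,:3]@np.linalg.solve(K,np.array([uv[0],uv[1],1.])); o=M[:3,3]
    return o+d*(z-o[2])/d[2]
def proj(n,p):
    c=optics.calibration(n); q=np.array(c['world_to_cam'])@np.append(p,1); k=np.array(c['intrinsics'])@q[:3]; return k[:2]/k[2]
E
python3 - <<'E'
from h import *
print(robot.observe())
cap('top','top0');cap('side','side0')
for n in('top','side'):print(optics.calibration(n))
print(optics.calibration('wrist'))
E
```

```text
{'t': 0.0, 'joints': array([-1.3910979 ,  0.4778112 ,  0.02230492,  1.55641771, -0.01150724,
        1.10929705, -0.08309568]), 'dq': array([1.31339131e-03, 6.75848132e-04, 2.31573200e-03, 1.53675421e-03,
       1.58193338e-05, 4.14646128e-04, 1.23216456e-03]), 'tau': array([ 1.00191693e-03, -5.82856464e+01,  1.53461091e+00, -2.72612143e+01,
       -5.44161221e-02,  1.71487243e-02,  1.55309408e-04]), 'tcp_pos': array([0.19141629, 0.64667369, 0.22168785]), 'tool_rot': array([-3.13979026e+00,  1.11828195e-04,  2.85384830e+00]), 'contact_force': array([ 0.06064476, -0.52121983, -0.07758948]), 'wrist_torque': array([-0.00417159,  0.00057254, -0.00186961]), 'grip_force': 0.0, 'gripper_width': 1.0007166424503133}
{'intrinsics': array([[409.40908702,   0.        , 329.17721422],
       [  0.        , 409.40908702, 197.22296295],
       [  0.        ,   0.        ,   1.        ]]), 'world_to_cam': array([[-0.07195223, -0.99739169, -0.00571766, -0.00936887],
       [-0.96941629,  0.07128034, -0.23484286,  0.49687082],
       [ 0.23463788, -0.01135467, -0.97201653,  1.13766709],
       [ 0.   
[... 312 characters left out ...]
972, -0.63146575, -0.76359148,  0.10116964],
       [ 0.1673223 ,  0.74505186, -0.64567869,  1.10098448],
       [ 0.        ,  0.        ,  0.        ,  1.        ]])}
{'intrinsics': array([[292.83755721,   0.        , 323.89322394],
       [  0.        , 292.83755721, 197.37627931],
       [  0.        ,   0.        ,   1.        ]]), 'tool_from_camera': array([[ 1.84329000e-04, -9.67076367e-01, -2.54486280e-01,
         6.96406359e-02],
       [ 9.99999819e-01,  3.24206102e-04, -5.07701606e-04,
         6.30731496e-04],
       [ 5.73492230e-04, -2.54486140e-01,  9.67076251e-01,
        -1.61792356e-01],
       [ 0.00000000e+00,  0.00000000e+00,  0.00000000e+00,
         1.00000000e+00]])}
```

View pics/top0.png

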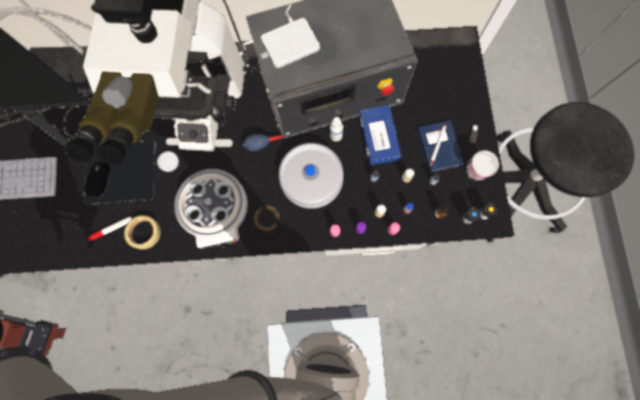

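View pics/side0.png

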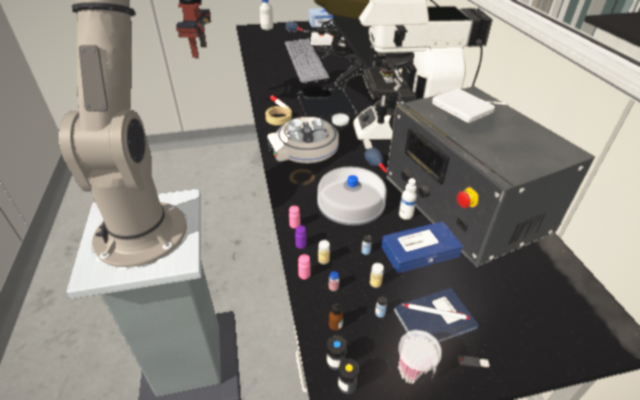

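```bash
python3 - <<'E'
from h import *
s=cv2.imread('pics/side0.png');t=cv2.imread('pics/top0.png')
a=cv2.resize(s[200:340,270:410],(560,560),interpolation=cv2.INTER_CUBIC)
cv2.imwrite('pics/c1.png',a)
b=cv2.resize(t[155:245,325:460],None,fx=4,fy=4,interpolation=cv2.INTER_CUBIC)
c=cv2.resize(t[155:245,165:255],None,fx=4,fy=4,interpolation=cv2.INTER_CUBIC)
w=max(b.shape[1],c.shape[1])
cv2.imwrite('pics/c2.png',np.hstack([b[:,:430],c]))
for n,uv,z in [('top',(380,208),.058),('side',(324,244),.058),('top',(408,173),.058),('side',(377,268),.058),('top',(375,174),.05),('side',(367,239),.05),('top',(434,178),.05),('side',(381,300),.05),('top',(311,171),.0885),('side',(352,181),.0885),('top',(211,202),.06),('top',(408,206),.046),('top',(441,210),.075)]:print(n,uv,ray(n,uv,z).round(3))
E
```

```text
top (380, 208) [ 0.452 -0.19   0.058]
side (324, 244) [ 0.451 -0.194  0.058]
top (408, 173) [ 0.552 -0.284  0.058]
side (377, 268) [ 0.551 -0.29   0.058]
top (375, 174) [ 0.558 -0.187  0.05 ]
side (367, 239) [ 0.559 -0.192  0.05 ]
top (434, 178) [ 0.533 -0.361  0.05 ]
side (381, 300) [ 0.534 -0.369  0.05 ]
top (311, 171) [0.57  0.002 0.089]
side (352, 181) [ 0.57  -0.012  0.089]
top (211, 202) [0.506 0.3   0.06 ]
top (408, 206) [ 0.455 -0.275  0.046]
top (441, 210) [ 0.43  -0.361  0.075]
```

View pics/c1.png

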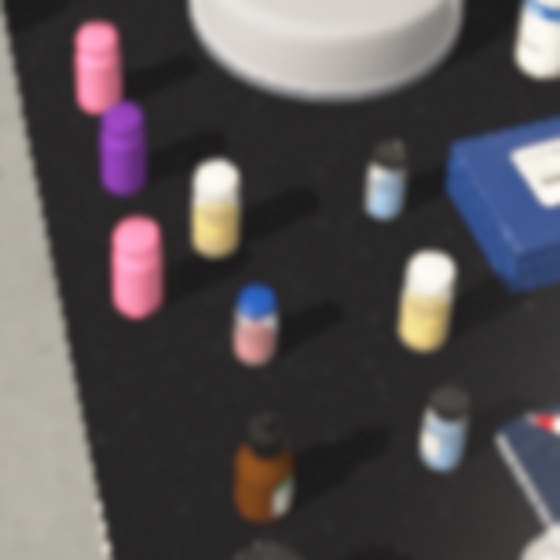

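View pics/c2.png

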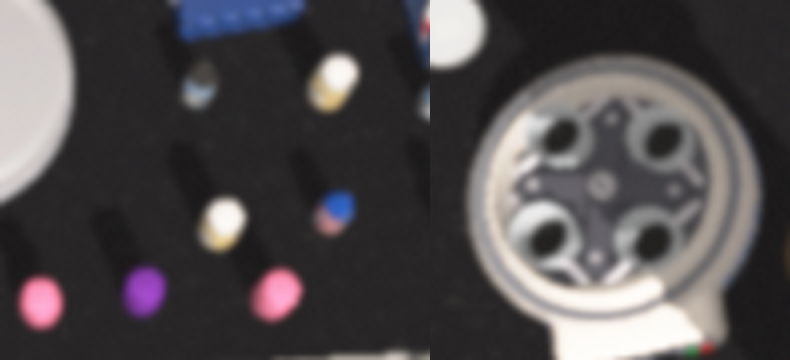

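Side view: the white caps are at (324,246) and (377,268), and the black caps at (367,240) and (381,301). The bystanders are the blue cap at (334,273) and the amber bottle at (335,315). The pink and purple look-alikes at (294,212), (301,231) and (304,262) aren't meant. The crops confirm the white/amber and black/blue pairs fit the description. The rotor hub is at about (207,201) in the top view, with the cups on the diagonals. Next I'll look at the rotor from above.

Call:
{"name": "carry_out", "arguments": {"hand": [1, 1, 1, 1, 1, 1, 1, 1], "delta_pos": [[1.2, -1.4, 0.2], [2.4, -2.8, 0.4], [3.6, -4.2, 0.6], [4.8, -5.6, 0.8], [6, -7, 1], [7.2, -8.2, 1.2], [8.2, -9.2, 1.4], [9, -10, 1.5]], "rot": [[0, 0, 0], [0, 0, 0], [0, 0, 0], [0, 0, 0], [0, 0, 0], [0, 0, 0], [0, 0, 0], [0, 0, 0]]}}

```text
t: 0.9
tcp_pos: [0.4183, 0.3949, 0.2604]
tool_rot: [-3.141, 0.0, 2.851]
contact_force: [0.6, 0.5, 0.2]
gripper_width: 0.996
grip_force: 0.0
```

Call:
{"name": "carry_out", "arguments": {"hand": [1, 1, 1, 1, 1, 1, 1, 1], "delta_pos": [[1, -1, 0], [2, -2.2, 0], [3, -3.3, 0], [3.6, -3.9, 0], [3.6, -3.9, 0], [3.6, -3.9, 0], [3.6, -3.9, 0], [3.6, -3.9, 0]], "rot": [[0, 0, 0], [0, 0, 0], [0, 0, 0], [0, 0, 0], [0, 0, 0], [0, 0, 0], [0, 0, 0], [0, 0, 0]]}}

```text
t: 1.7
tcp_pos: [0.5054, 0.3013, 0.26]
tool_rot: [3.141, -0.001, 2.856]
contact_force: [-0.9, -0.6, -0.0]
gripper_width: 1.007
grip_force: 0.0
```

```bash
cat >> h.py <<'E'
from scipy.spatial.transform import Rotation as R
def tool():
    s=robot.observe(); T=np.eye(4); T[:3,:3]=R.from_euler('xyz',s['tool_rot']).as_matrix(); T[:3,3]=s['tcp_pos']; return T
E
python3 - <<'E'
from h import *
T=tool(); np.save('Trot.npy',T); cap('wrist','rot'); s=robot.observe(); print(s['t'],s['tcp_pos'],s['tool_rot'],s['joints'])
for uv in [(198,188.2),(223.7,188.7),(193.7,215),(219.5,215.5)]: print(ray('top',uv,.073).round(3))
E
```

```text
1.75 [0.50561996 0.3010879  0.26007729] [ 3.14140703e+00 -4.96800442e-04  2.85616584e+00] [-0.79746552  0.30197983  0.19438214  1.73653115 -0.06476274  1.1094404
  0.70256765]
[0.546 0.333 0.073]
[0.539 0.259 0.073]
[0.468 0.345 0.073]
[0.461 0.272 0.073]
```

View pics/rot.png

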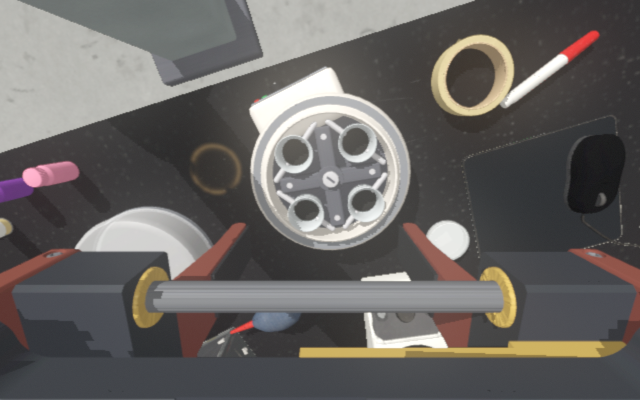

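The wrist view shows the four cup rims at about (294,153), (357,142), (366,203) and (306,211), with the hub at (331,180). I'll refine these and compare them with the known geometry.

```bash
python3 - <<'E'
from h import *
T=np.load('Trot.npy'); g=cv2.imread('pics/rot.png',0)
h=cv2.HoughCircles(cv2.resize(g[110:240,260:400],None,fx=4,fy=4,interpolation=cv2.INTER_CUBIC),cv2.HOUGH_GRADIENT,1,140,param1=120,param2=20,minRadius=55,maxRadius=95)
for c in h[0][:6]: 
    u=(c[0]/4+260-.4,c[1]/4+110-.4); print(np.round(u,1),c[2]/4,ray('wrist',u,.073,T).round(4))
P=np.array([ray('wrist',u,.073,T)[:2] for u in [(294,153),(357,142),(366,203),(306,211)]])
c=P.mean(0);print(P.round(4),c,np.linalg.norm(P-c,axis=1),np.degrees(np.arctan2(*(P-c).T[::-1])))
h=cv2.HoughCircles(g,cv2.HOUGH_GRADIENT,1,100,param1=120,param2=30,minRadius=60,maxRadius=90)
for c in h[0][:3]: print(c,ray('wrist',c[:2],.055,T).round(4))
print('hub',ray('wrist',(331,180),.06,T))
E
```

```text
[365.  202.5] 18.85 [0.5472 0.3425 0.073 ]
[356.5 142.2] 19.575 [0.4732 0.351  0.073 ]
[293.7 153.7] 19.075 [0.4653 0.2762 0.073 ]
[305.2 213. ] 18.225 [0.5395 0.2675 0.073 ]
[[0.4646 0.2768]
 [0.4731 0.3517]
 [0.5482 0.3435]
 [0.5373 0.2692]] [0.5057973  0.31030319] [0.05311113 0.05273005 0.05389021 0.05178221] [-140.91640846  128.28751566   38.05801462  -52.57975116]
[330.5 176.5  64.7] [0.5072 0.31   0.055 ]
[150.5 270.5  64.4] [0.5642 0.034  0.055 ]
hub [0.5107747  0.30949486 0.06      ]
```

Call:
{"name": "carry_out", "arguments": {"hand": [1, 1, 1, 1, 1, 1, 1, 1], "delta_pos": [[0, -1.5, 0], [0, -3.4, 0], [0, -5.3, 0], [0, -7.2, 0], [0, -9.1, 0], [0, -11, 0], [0, -13, 0], [0, -15, 0]], "rot": [[0, 0, 0], [0, 0, 0], [0, 0, 0], [0, 0, 0], [0, 0, 0], [0, 0, 0], [0, 0, 0], [0, 0, 0]]}}

```text
t: 2.55
tcp_pos: [0.5064, -0.0762, 0.2605]
tool_rot: [3.141, 0.001, 2.856]
contact_force: [0.6, 0.2, 0.3]
gripper_width: 1.0
grip_force: 0.0
```

Call:
{"name": "carry_out", "arguments": {"hand": [1, 1, 1, 1, 1, 1, 1, 1], "delta_pos": [[0, -1.9, 0], [0, -3.8, 0], [0, -5.6, 0], [0, -7.2, 0], [0, -7.6, 0], [0, -7.6, 0], [0, -7.6, 0], [0, -7.6, 0]], "rot": [[0, 0, 0], [0, 0, 0], [0, 0, 0], [0, 0, 0], [0, 0, 0], [0, 0, 0], [0, 0, 0], [0, 0, 0]]}}

```text
t: 3.35
tcp_pos: [0.5072, -0.2629, 0.26]
tool_rot: [3.141, -0.0, 2.857]
contact_force: [-0.8, 0.4, 0.5]
gripper_width: 0.998
grip_force: 0.0
```

```bash
python3 - <<'E'
from h import *
T=tool(); np.save('Tv.npy',T); cap('wrist','vials'); s=robot.observe(); print(s['t'],s['tcp_pos'],s['tool_rot'],s['joints'])
E
```

```text
3.4 [ 0.50719258 -0.26306262  0.26009863] [ 3.14060524e+00 -2.49092134e-04  2.85696732e+00] [-0.0476689   0.29229612  0.52044094  1.79225655 -0.16254677  1.09976577
  1.81479612]
```

View pics/vials.png

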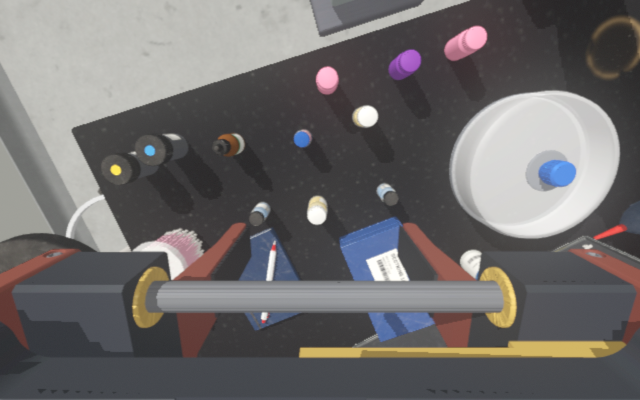

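White caps are at (366,117) and (317,212), black caps at about (391,198) and (258,217), the blue cap at (303,139) and the dropper at (225,146). I'll turn these into positions.

```bash
python3 - <<'E'
from h import *
T=np.load('Tv.npy'); im=cv2.imread('pics/vials.png'); hsv=cv2.cvtColor(im,cv2.COLOR_BGR2HSV)
m=((hsv[...,1]<45)&(hsv[...,2]>150)).astype(np.uint8); m2=((hsv[...,0]>105)&(hsv[...,0]<128)&(hsv[...,1]>150)).astype(np.uint8)
for (u,v) in [(366,115),(317,214)]:
    n,l,st,c=cv2.connectedComponentsWithStats(m[v-18:v+18,u-18:u+18]); k=1+st[1:,4].argmax(); uv=c[k]+[u-18,v-18]
    print('white',uv,st[k],ray('wrist',uv,.056,T).round(4))
for uv in [(391,198),(258,217)]: print('black',ray('wrist',uv,.05,T).round(4))
print('blue',ray('wrist',(303,139),.046,T).round(4)); print('knob',ray('wrist',(562,173),.0885,T))
a=[cv2.resize(im[v-25:v+25,u-25:u+25],None,fx=7,fy=7,interpolation=cv2.INTER_CUBIC) for u,v in [(388,193),(258,214)]]
cv2.imwrite('pics/blk.png',np.hstack(a))
E
```

```text
white [366.8746594  115.70572207] [  9   8  21  22 367] [ 0.4499 -0.1915  0.056 ]
white [316.2172524  214.18210863] [  8   9  20  20 313] [ 0.552  -0.2857  0.056 ]
black [ 0.56   -0.1857  0.05  ]
black [ 0.5357 -0.3622  0.05  ]
blue [ 0.455  -0.2743  0.046 ]
knob [0.57381439 0.00418701 0.0885    ]
```

View pics/blk.png

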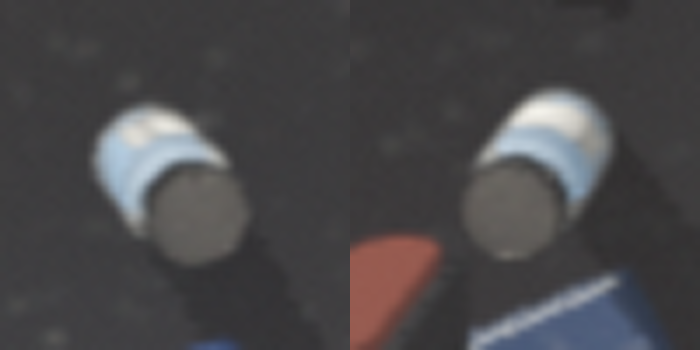

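Cap tops refined: black_1 is at (391,198) and black_2 at (256,219). Starting with the first white vial.

Call:
{"name": "carry_out", "arguments": {"hand": [0.3, 0.2, 0.2, 0.2, 0.2, 0.2, 0.2, 0.2], "delta_pos": [[-1.1, 1.4, -1], [-2.28, 2.86, -2], [-2.28, 2.86, -3.8], [-2.28, 2.86, -5.6], [-2.28, 2.86, -7], [-2.28, 2.86, -8.2], [-2.28, 2.86, -9.04], [-2.28, 2.86, -9.04]], "rot": [[0, 0, 0], [0, 0, 0], [0, 0, 0], [0, 0, 0], [0, 0, 0], [0, 0, 0], [0, 0, 0], [0, 0, 0]]}}

```text
t: 4.2
tcp_pos: [0.448, -0.1919, 0.0321]
tool_rot: [3.141, -0.005, 2.856]
contact_force: [0.1, 1.4, 0.1]
gripper_width: 0.601
grip_force: 0.0
```

```bash
python3 - <<'E'
from h import *
s=robot.observe();print(s['t'],s['tcp_pos'],s['gripper_width'])
cap('wrist','w1')
E
```

```text
4.2 [ 0.44803492 -0.19189702  0.03208689] 0.6013046510028037
```

View pics/w1.png

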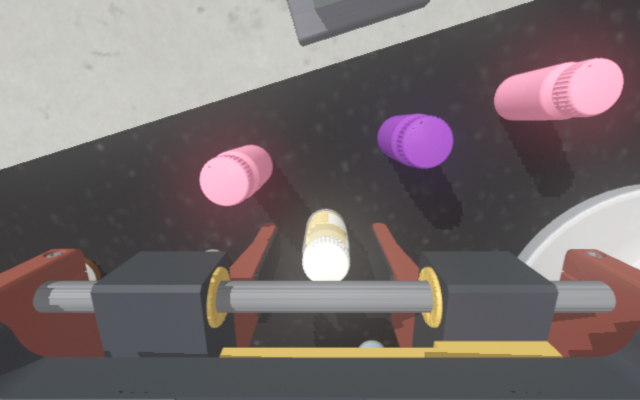

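The white cap sits at (326,262), centred between the fingers, so I'll close on it.

Call:
{"name": "carry_out", "arguments": {"hand": [-0.2, -0.6, -1, -1, -1, -1, -1, -1], "delta_pos": [[0, 0, 0.06], [0, 0, 0.06], [0, 0, 0.06], [0, 0, 0.06], [0, 0, 0.06], [0, 0, 0.06], [0, 0, 0.06], [0, 0, 0.5]], "rot": [[0, 0, 0], [0, 0, 0], [0, 0, 0], [0, 0, 0], [0, 0, 0], [0, 0, 0], [0, 0, 0], [0, 0, 0]]}}

```text
t: 5.05
tcp_pos: [0.4488, -0.1935, 0.0463]
tool_rot: [-3.142, -0.002, 2.854]
contact_force: [0.2, 0.1, -0.8]
gripper_width: 0.302
grip_force: 29.8
```

Call:
{"name": "carry_out", "arguments": {"hand": [-1, -1, -1, -1, -1, -1, -1, -1], "delta_pos": [[0, 0, 1.6], [0, 0, 3.4], [0.2, 1, 5], [0.6, 2.6, 5.6], [1, 4.4, 5.8], [1.4, 6.3, 5.8], [1.8, 8.2, 5.8], [2.2, 10.1, 5.8]], "rot": [[0, 0, 0], [0, 0, 0], [0, 0, 0], [0, 0, 0], [0, 0, 0], [0, 0, 0], [0, 0, 0], [0, 0, 0]]}}

```text
t: 5.85
tcp_pos: [0.5044, 0.0604, 0.1925]
tool_rot: [3.141, 0.0, 2.853]
contact_force: [1.1, -0.4, -0.3]
gripper_width: 0.293
grip_force: 29.8
```

Call:
{"name": "carry_out", "arguments": {"hand": [-1, -1, -1, -1, -1, -1, -1, -1], "delta_pos": [[0.4, 1.9, 0], [0.8, 3.8, 0], [1.2, 5.7, 0], [1.6, 7.6, 0], [1.78, 9.4, 0], [1.78, 10.8, 0], [1.78, 11.37, 0], [1.78, 11.37, 0]], "rot": [[0, 0, 0], [0, 0, 0], [0, 0, 0], [0, 0, 0], [0, 0, 0], [0, 0, 0], [0, 0, 0], [0, 0, 0]]}}

```text
t: 6.65
tcp_pos: [0.5482, 0.3447, 0.1915]
tool_rot: [-3.141, -0.0, 2.857]
contact_force: [0.4, -0.9, 0.1]
gripper_width: 0.303
grip_force: 29.8
```

Call:
{"name": "carry_out", "arguments": {"hand": [-1, -1, -1, -1, -1, -1, -1, -1], "delta_pos": [[0, 0, -0.5], [0, 0, -1.2], [0, 0, -1.8], [0, 0, -1.8], [0, 0, -1.8], [0, 0, -1.8], [0, 0, -1.8], [0, 0, -1.8]], "rot": [[0, 0, 0], [0, 0, 0], [0, 0, 0], [0, 0, 0], [0, 0, 0], [0, 0, 0], [0, 0, 0], [0, 0, 0]]}}

```text
t: 7.45
tcp_pos: [0.5494, 0.3432, 0.1473]
tool_rot: [3.141, 0.001, 2.854]
contact_force: [0.5, -0.4, -0.6]
gripper_width: 0.302
grip_force: 29.8
```

```bash
python3 - <<'E'
from h import *
T=tool();np.save('Tp.npy',T);s=robot.observe();print(s['t'],s['tcp_pos'],s['tool_rot'])
cap('wrist','p1')
E
```

```text
7.45 [0.54942658 0.34322253 0.147339  ] [3.14061700e+00 6.38497485e-04 2.85382046e+00]
```

View pics/p1.png

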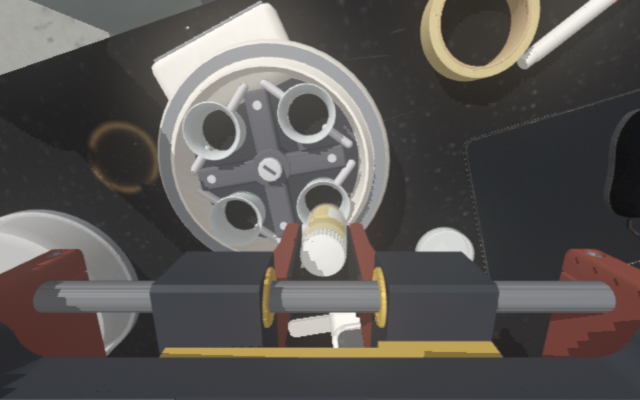

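The vial is held upright with its base at (324,212), above the cup rim at (323,202). The other rims are at (215,129), (306,112) and (240,219). This second measurement checks the cup positions.

```bash
python3 - <<'E'
from h import *
T=np.load('Tp.npy'); g=cv2.imread('pics/p1.png',0)
h=cv2.HoughCircles(cv2.resize(g[70:250,170:360],None,fx=3,fy=3,interpolation=cv2.INTER_CUBIC),cv2.HOUGH_GRADIENT,1,150,param1=120,param2=20,minRadius=66,maxRadius=100)
for c in h[0][:6]:
    u=(c[0]/3+170-.3,c[1]/3+70-.3); print(np.round(u,1),c[2]/3,ray('wrist',u,.073,T).round(4))
h=cv2.HoughCircles(g,cv2.HOUGH_GRADIENT,1,100,param1=120,param2=30,minRadius=90,maxRadius=130)
for c in h[0][:3]: print(c,ray('wrist',c[:2],.055,T).round(4))
for u in [(215,129),(306,112),(323,202),(240,219)]:print(ray('wrist',u,.073,T).round(4))
print('vial bottom', ray('wrist',(324,212),.113,T).round(4))
E
```

```text
[305.9 113.9] 29.366667 [0.4743 0.3515 0.073 ]
[208.9 129.9] 27.233332 [0.4642 0.2748 0.073 ]
[322.9 205.2] 27.133333 [0.5487 0.3431 0.073 ]
[235.2 222.5] 26.033333 [0.5423 0.2671 0.073 ]
[268.5 154.5  98.6] [0.4967 0.3095 0.055 ]
[ 38.5 311.5 102.3] [0.5792 0.0375 0.055 ]
[0.4649 0.2796 0.073 ]
[0.473 0.352 0.073]
[0.5461 0.344  0.073 ]
[0.5404 0.2721 0.073 ]
vial bottom [0.5425 0.3459 0.113 ]
```

Call:
{"name": "carry_out", "arguments": {"hand": [-1, -1, -1, -1, -1, -1, -1, -1], "delta_pos": [[0, 0, -0.8], [0, 0, -1.5], [0, 0, -2.1], [0, 0, -2.4], [0, 0, -2.5], [0, 0, -2.55], [0, 0, -2.6], [0, 0, -2.6]], "rot": [[0, 0, 0], [0, 0, 0], [0, 0, 0], [0, 0, 0], [0, 0, 0], [0, 0, 0], [0, 0, 0], [0, 0, 0]]}}

```text
t: 8.3
tcp_pos: [0.5497, 0.3431, 0.083]
tool_rot: [3.141, 0.001, 2.853]
contact_force: [-1.2, -1.4, 3.4]
gripper_width: 0.298
grip_force: 29.8
```

Call:
{"name": "carry_out", "arguments": {"hand": [-1, -1, -1, -1, -1, -1, -1, -1], "delta_pos": [[0, 0, -0.02], [0, 0, -0.04], [0, 0, -0.06], [0, 0, -0.08], [0, 0, -0.08], [0, 0, -0.08], [0, 0, -0.08], [0, 0, -0.08]], "rot": [[0, 0, 0], [0, 0, 0], [0, 0, 0], [0, 0, 0], [0, 0, 0], [0, 0, 0], [0, 0, 0], [0, 0, 0]]}}

```text
t: 9.1
tcp_pos: [0.5502, 0.3436, 0.0825]
tool_rot: [3.139, 0.002, 2.854]
contact_force: [-2.8, -2.9, 14.7]
gripper_width: 0.3
grip_force: 29.9
```

Call:
{"name": "carry_out", "arguments": {"hand": [-1, -0.2, 0.1, 0.2, 0.2, 0.2, 0.2, 0.2], "delta_pos": [[0, 0, 0.06], [0, 0, 0.06], [0, 0, 0.06], [0, 0, 0.06], [0, 0, 0.06], [0, 0, 0.06], [0, 0, 0.5], [0, 0, 1.5]], "rot": [[0, 0, 0], [0, 0, 0], [0, 0, 0], [0, 0, 0], [0, 0, 0], [0, 0, 0], [0, 0, 0], [0, 0, 0]]}}

```text
t: 9.9
tcp_pos: [0.5478, 0.3422, 0.1161]
tool_rot: [-3.138, -0.002, 2.854]
contact_force: [-0.1, 0.5, 0.4]
gripper_width: 0.598
grip_force: 0.0
```

Call:
{"name": "carry_out", "arguments": {"hand": [0.2, 0.2, 0.2, 0.2, 0.2, 0.2, 0.2, 0.2], "delta_pos": [[0, 0, 1.5], [0, 0, 3], [0, 0, 3.5], [0, 0, 3.5], [0, 0, 3.5], [0, 0, 3.5], [0, 0, 3.5], [0, 0, 3.5]], "rot": [[0, 0, 0], [0, 0, 0], [0, 0, 0], [0, 0, 0], [0, 0, 0], [0, 0, 0], [0, 0, 0], [0, 0, 0]]}}

```text
t: 10.7
tcp_pos: [0.5486, 0.3427, 0.2035]
tool_rot: [-3.14, -0.001, 2.854]
contact_force: [-0.3, -0.5, 0.2]
gripper_width: 0.6
grip_force: 0.0
```

```bash
python3 - <<'E'
from h import *
T=tool();np.save('Tp.npy',T);s=robot.observe();print(s['t'],s['tcp_pos'],s['tool_rot'])
im=cap('wrist','p2')
E
```

```text
10.7 [0.5486243  0.34271486 0.20348624] [-3.13996846e+00 -1.09673081e-03  2.85375356e+00]
```

View pics/p2.png

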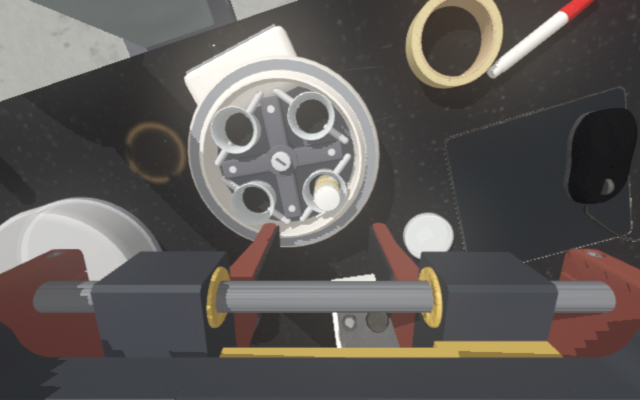

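White vial 1 stands in cup A at (325,192). Now white vial 2.

Call:
{"name": "carry_out", "arguments": {"hand": [0.2, 0.2, 0.2, 0.2, 0.2, 0.2, 0.2, 0.2], "delta_pos": [[0, -1.5, 0], [0, -3.4, 0], [0, -5.3, 0], [0, -7.2, 0], [0, -9.1, 0], [0, -11, 0], [0, -13, 0], [0, -15, 0]], "rot": [[0, 0, 0], [0, 0, 0], [0, 0, 0], [0, 0, 0], [0, 0, 0], [0, 0, 0], [0, 0, 0], [0, 0, 0]]}}

```text
t: 11.55
tcp_pos: [0.5488, -0.0338, 0.2047]
tool_rot: [3.141, 0.0, 2.854]
contact_force: [-0.1, 0.1, -0.3]
gripper_width: 0.601
grip_force: 0.0
```

Call:
{"name": "carry_out", "arguments": {"hand": [0.2, 0.2, 0.2, 0.2, 0.2, 0.2, 0.2, 0.2], "delta_pos": [[0.1, -1.9, 0], [0.14, -3.8, 0], [0.14, -5.7, 0], [0.14, -7.5, 0], [0.14, -9.2, 0], [0.14, -10.18, 0], [0.14, -10.18, -1.2], [0.14, -10.18, -2.5]], "rot": [[0, 0, 0], [0, 0, 0], [0, 0, 0], [0, 0, 0], [0, 0, 0], [0, 0, 0], [0, 0, 0], [0, 0, 0]]}}

```text
t: 12.35
tcp_pos: [0.5531, -0.2885, 0.1423]
tool_rot: [-3.141, 0.003, 2.851]
contact_force: [0.0, 0.3, -0.8]
gripper_width: 0.602
grip_force: 0.0
```

Call:
{"name": "carry_out", "arguments": {"hand": [0.2, 0.2, 0.2, 0.2, 0.2, 0.2, 0.2, 0.2], "delta_pos": [[0, 0, -1], [0, 0, -2], [0, 0, -3], [0, 0, -3.7], [0, 0, -4.2], [0, 0, -4.2], [0, 0, -4.2], [0, 0, -4.2]], "rot": [[0, 0, 0], [0, 0, 0], [0, 0, 0], [0, 0, 0], [0, 0, 0], [0, 0, 0], [0, 0, 0], [0, 0, 0]]}}

```text
t: 13.15
tcp_pos: [0.5533, -0.287, 0.0382]
tool_rot: [-3.141, 0.002, 2.854]
contact_force: [0.2, 0.4, -0.4]
gripper_width: 0.596
grip_force: 0.0
```

Call:
{"name": "carry_out", "arguments": {"hand": [-0.2, -0.6, -1, -1, -1, -1, -1, -1], "delta_pos": [[0, 0, 0], [0, 0, 0], [0, 0, 0], [0, 0, 0], [0, 0, 0], [0, 0, 0], [0, 0, 0], [0, 0, 0]], "rot": [[0, 0, 0], [0, 0, 0], [0, 0, 0], [0, 0, 0], [0, 0, 0], [0, 0, 0], [0, 0, 0], [0, 0, 0]]}}

```text
t: 13.95
tcp_pos: [0.5528, -0.2865, 0.0374]
tool_rot: [3.142, 0.0, 2.854]
contact_force: [-0.4, 1.1, 3.8]
gripper_width: 0.296
grip_force: 30.0
```

Call:
{"name": "carry_out", "arguments": {"hand": [-1, -1, -1, -1, -1, -1, -1, -1], "delta_pos": [[0, 0, 1.4], [0, 0, 3.2], [-0.2, 1, 4.6], [-0.5, 2.6, 4.9], [-0.9, 4.4, 4.9], [-1.3, 6.3, 4.9], [-1.7, 8.2, 4.9], [-2.1, 10.1, 4.9]], "rot": [[0, 0, 0], [0, 0, 0], [0, 0, 0], [0, 0, 0], [0, 0, 0], [0, 0, 0], [0, 0, 0], [0, 0, 0]]}}

```text
t: 14.75
tcp_pos: [0.4992, -0.0324, 0.1596]
tool_rot: [-3.142, -0.0, 2.853]
contact_force: [0.2, 0.3, 0.4]
gripper_width: 0.297
grip_force: 30.0
```

Call:
{"name": "carry_out", "arguments": {"hand": [-1, -1, -1, -1, -1, -1, -1, -1], "delta_pos": [[-0.4, 1.9, 0], [-0.8, 3.8, 0], [-1.2, 5.7, 0], [-1.41, 7.6, 0], [-1.41, 9.5, 0], [-1.41, 11.2, 0], [-1.41, 12.38, 0], [-1.41, 12.38, 0]], "rot": [[0, 0, 0], [0, 0, 0], [0, 0, 0], [0, 0, 0], [0, 0, 0], [0, 0, 0], [0, 0, 0], [0, 0, 0]]}}

```text
t: 15.55
tcp_pos: [0.4637, 0.2806, 0.1592]
tool_rot: [3.14, -0.001, 2.861]
contact_force: [-0.0, -0.1, -0.2]
gripper_width: 0.299
grip_force: 30.0
```

Call:
{"name": "carry_out", "arguments": {"hand": [-1, -1, -1, -1, -1, -1, -1, -1], "delta_pos": [[0, 0, -0.2], [0, 0, -0.6], [0, 0, -1], [0, 0, -1.2], [0, 0, -1.2], [0, 0, -1.2], [0, 0, -1.2], [0, 0, -1.2]], "rot": [[0, 0, 0], [0, 0, 0], [0, 0, 0], [0, 0, 0], [0, 0, 0], [0, 0, 0], [0, 0, 0], [0, 0, 0]]}}

```text
t: 16.35
tcp_pos: [0.4651, 0.2756, 0.13]
tool_rot: [3.141, 0.0, 2.854]
contact_force: [0.1, 0.0, -0.2]
gripper_width: 0.298
grip_force: 30.0
```

Call:
{"name": "carry_out", "arguments": {"hand": [-1, -1, -1, -1, -1, -1, -1, -1], "delta_pos": [[0, 0, -0.5], [0, 0, -1], [0, 0, -1.4], [0, 0, -1.65], [0, 0, -1.75], [0, 0, -1.82], [0, 0, -1.85], [0, 0, -1.85]], "rot": [[0, 0, 0], [0, 0, 0], [0, 0, 0], [0, 0, 0], [0, 0, 0], [0, 0, 0], [0, 0, 0], [0, 0, 0]]}}

```text
t: 17.15
tcp_pos: [0.465, 0.2754, 0.0838]
tool_rot: [3.141, 0.0, 2.854]
contact_force: [-1.6, -0.5, 1.7]
gripper_width: 0.297
grip_force: 30.0
```

Call:
{"name": "carry_out", "arguments": {"hand": [-1, -0.2, 0.1, 0.2, 0.2, 0.2, 0.2, 0.2], "delta_pos": [[0, 0, -0.02], [0, 0, -0.02], [0, 0, -0.02], [0, 0, 0], [0, 0, 0], [0, 0, 0], [0, 0, 0.5], [0, 0, 1.5]], "rot": [[0, 0, 0], [0, 0, 0], [0, 0, 0], [0, 0, 0], [0, 0, 0], [0, 0, 0], [0, 0, 0], [0, 0, 0]]}}

```text
t: 17.95
tcp_pos: [0.4638, 0.2747, 0.1205]
tool_rot: [-3.139, -0.002, 2.854]
contact_force: [-0.0, 0.1, -0.2]
gripper_width: 0.597
grip_force: 0.0
```

Call:
{"name": "carry_out", "arguments": {"hand": [0.2, 0.2, 0.2, 0.2, 0.2, 0.2, 0.2, 0.2], "delta_pos": [[0, 0, 1.5], [0, 0, 3], [0, 0, 3.4], [0, 0, 3.4], [0, 0, 3.4], [0, 0, 3.4], [0, 0, 3.4], [0, 0, 3.4]], "rot": [[0, 0, 0], [0, 0, 0], [0, 0, 0], [0, 0, 0], [0, 0, 0], [0, 0, 0], [0, 0, 0], [0, 0, 0]]}}

```text
t: 18.75
tcp_pos: [0.4644, 0.2752, 0.2049]
tool_rot: [-3.14, -0.001, 2.854]
contact_force: [1.4, 0.3, 0.2]
gripper_width: 0.6
grip_force: 0.0
```

```bash
python3 - <<'E'
from h import *
T=tool();s=robot.observe();print(s['t'],s['tcp_pos'])
im=cv2.imread('x') if 0 else cap('wrist','p3'); hsv=cv2.cvtColor(im[:,:,::-1].copy(),cv2.COLOR_BGR2HSV)
g=cv2.cvtColor(im,cv2.COLOR_RGB2GRAY)
h=cv2.HoughCircles(cv2.resize(g[:250],None,fx=3,fy=3,interpolation=cv2.INTER_CUBIC),cv2.HOUGH_GRADIENT,1,80,param1=120,param2=22,minRadius=30,maxRadius=100)
for c in h[0]:
    u=(c[0]/3-.3,c[1]/3-.3); p=ray('wrist',u,.073,T)
    if np.hypot(p[0]-.506,p[1]-.309)<.1: print(np.round(u,1),c[2]/3,p.round(4),ray('wrist',u,.104,T).round(4))
E
```

```text
18.75 [0.46442062 0.27518407 0.20494444]
[397.2 176.5] 23.1 [0.4718 0.3511 0.073 ] [0.464  0.3452 0.104 ]
[324.5 191.2] 22.233332 [0.4656 0.2758 0.073 ] [0.4585 0.2779 0.104 ]
[335.2 249.5] 18.5 [0.5314 0.2685 0.073 ] [0.5174 0.2713 0.104 ]
[358.5 172.2] 21.733332 [0.4564 0.3145 0.073 ] [0.4502 0.3125 0.104 ]
[317.2 219.5] 25.233332 [0.493  0.2596 0.073 ] [0.4829 0.2634 0.104 ]
```

Call:
{"name": "carry_out", "arguments": {"hand": [0.2, 0.2, 0.2, 0.2, 0.2, 0.2, 0.2, 0.2], "delta_pos": [[0.3, -1.5, 0], [0.7, -3.4, 0], [1.1, -5.3, 0], [1.5, -7.2, 0], [1.9, -9.1, 0], [2.3, -11, 0], [2.7, -12.8, 0], [3, -14.4, 0]], "rot": [[0, 0, 0], [0, 0, 0], [0, 0, 0], [0, 0, 0], [0, 0, 0], [0, 0, 0], [0, 0, 0], [0, 0, 0]]}}

```text
t: 19.6
tcp_pos: [0.54, -0.087, 0.2059]
tool_rot: [-3.141, 0.0, 2.853]
contact_force: [0.6, 0.0, 0.3]
gripper_width: 0.598
grip_force: 0.0
```

Call:
{"name": "carry_out", "arguments": {"hand": [0.2, 0.2, 0.2, 0.2, 0.2, 0.2, 0.2, 0.2], "delta_pos": [[0.4, -1.9, 0], [0.82, -3.6, 0], [0.82, -4.04, -0.8], [0.82, -4.04, -2], [0.82, -4.04, -3], [0.82, -4.04, -4], [0.82, -4.04, -4], [0.82, -4.04, -4]], "rot": [[0, 0, 0], [0, 0, 0], [0, 0, 0], [0, 0, 0], [0, 0, 0], [0, 0, 0], [0, 0, 0], [0, 0, 0]]}}

```text
t: 20.4
tcp_pos: [0.5602, -0.1856, 0.106]
tool_rot: [-3.141, -0.001, 2.854]
contact_force: [-0.2, -0.9, 0.9]
gripper_width: 0.597
grip_force: 0.0
```

Call:
{"name": "carry_out", "arguments": {"hand": [0.2, 0.2, 0.2, 0.2, 0.2, 0.2, 0.2, 0.2], "delta_pos": [[0, 0, -0.6], [0, 0, -1.4], [0, 0, -2.2], [0, 0, -2.8], [0, 0, -2.96], [0, 0, -2.96], [0, 0, -2.96], [0, 0, -2.96]], "rot": [[0, 0, 0], [0, 0, 0], [0, 0, 0], [0, 0, 0], [0, 0, 0], [0, 0, 0], [0, 0, 0], [0, 0, 0]]}}

```text
t: 21.2
tcp_pos: [0.561, -0.1858, 0.0328]
tool_rot: [3.141, 0.002, 2.854]
contact_force: [-0.8, 0.8, -1.1]
gripper_width: 0.6
grip_force: 0.0
```

```bash
python3 - <<'E'
from h import *
s=robot.observe();print(s['t'],s['tcp_pos'],s['gripper_width'])
im=cap('wrist','b1'); cv2.imwrite('pics/b1c.png',im[160:330,180:470,::-1])
E
```

```text
21.2 [ 0.56103604 -0.1857684   0.03282681] 0.6002152197225848
```

View pics/b1c.png

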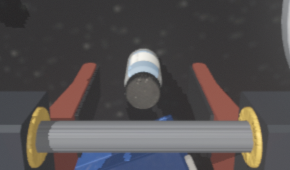

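The black cap is centred between the fingers at crop (143,92), so I'll close on it.

Call:
{"name": "carry_out", "arguments": {"hand": [-0.2, -0.6, -1, -1, -1, -1, -1, -1], "delta_pos": [[0, 0, -0.06], [0, 0, -0.06], [0, 0, -0.06], [0, 0, -0.06], [0, 0, -0.06], [0, 0, -0.06], [0, 0, -0.06], [0, 0, -0.06]], "rot": [[0, 0, 0], [0, 0, 0], [0, 0, 0], [0, 0, 0], [0, 0, 0], [0, 0, 0], [0, 0, 0], [0, 0, 0]]}}

```text
t: 22.05
tcp_pos: [0.5604, -0.1855, 0.0304]
tool_rot: [3.142, -0.0, 2.854]
contact_force: [-0.7, 0.2, 0.4]
gripper_width: 0.238
grip_force: 30.0
```

Call:
{"name": "carry_out", "arguments": {"hand": [-1, -1, -1, -1, -1, -1, -1, -1], "delta_pos": [[0, 0, 1.4], [0, 0, 3.2], [-0.2, 1, 4.8], [-0.5, 2.6, 5.18], [-0.9, 4.4, 5.18], [-1.3, 6.3, 5.18], [-1.7, 8.2, 5.18], [-2.1, 10.1, 5.18]], "rot": [[0, 0, 0], [0, 0, 0], [0, 0, 0], [0, 0, 0], [0, 0, 0], [0, 0, 0], [0, 0, 0], [0, 0, 0]]}}

```text
t: 22.85
tcp_pos: [0.5071, 0.0687, 0.1601]
tool_rot: [3.141, 0.0, 2.853]
contact_force: [1.2, 0.2, 0.2]
gripper_width: 0.243
grip_force: 30.0
```

Call:
{"name": "carry_out", "arguments": {"hand": [-1, -1, -1, -1, -1, -1, -1, -1], "delta_pos": [[-0.4, 1.9, 0], [-0.8, 3.8, 0], [-1.2, 5.7, 0], [-1.41, 7.6, 0], [-1.41, 9.5, 0], [-1.41, 10.9, 0], [-1.41, 11.38, 0], [-1.41, 11.38, 0]], "rot": [[0, 0, 0], [0, 0, 0], [0, 0, 0], [0, 0, 0], [0, 0, 0], [0, 0, 0], [0, 0, 0], [0, 0, 0]]}}

```text
t: 23.65
tcp_pos: [0.472, 0.3531, 0.1595]
tool_rot: [-3.141, -0.0, 2.857]
contact_force: [-0.4, -0.2, -0.8]
gripper_width: 0.241
grip_force: 30.0
```

Call:
{"name": "carry_out", "arguments": {"hand": [-1, -1, -1, -1, -1, -1, -1, -1], "delta_pos": [[0, 0, -0.2], [0, 0, -0.6], [0, 0, -1], [0, 0, -1.4], [0, 0, -1.5], [0, 0, -1.5], [0, 0, -1.5], [0, 0, -1.5]], "rot": [[0, 0, 0], [0, 0, 0], [0, 0, 0], [0, 0, 0], [0, 0, 0], [0, 0, 0], [0, 0, 0], [0, 0, 0]]}}

```text
t: 24.45
tcp_pos: [0.4729, 0.3517, 0.1228]
tool_rot: [3.141, 0.0, 2.854]
contact_force: [-0.4, -1.1, -0.3]
gripper_width: 0.244
grip_force: 30.0
```

Descend from .1228 to about .077 (-1.83).

Call:
{"name": "carry_out", "arguments": {"hand": [-1, -1, -1, -1, -1, -1, -1, -1], "delta_pos": [[0, 0, -0.5], [0, 0, -1], [0, 0, -1.4], [0, 0, -1.65], [0, 0, -1.75], [0, 0, -1.8], [0, 0, -1.82], [0, 0, -1.82]], "rot": [[0, 0, 0], [0, 0, 0], [0, 0, 0], [0, 0, 0], [0, 0, 0], [0, 0, 0], [0, 0, 0], [0, 0, 0]]}}

```text
t: 25.25
tcp_pos: [0.4728, 0.3517, 0.0772]
tool_rot: [3.141, 0.0, 2.854]
contact_force: [0.5, 0.7, -1.5]
gripper_width: 0.242
grip_force: 30.0
```

Call:
{"name": "carry_out", "arguments": {"hand": [-1, -1, -1, -0.4, 0, 0.2, 0.2, 0.2], "delta_pos": [[0, 0, -0.03], [0, 0, -0.03], [0, 0, -0.03], [0, 0, -0.02], [0, 0, 0], [0, 0, 0], [0, 0, 0], [0, 0, 0.6]], "rot": [[0, 0, 0], [0, 0, 0], [0, 0, 0], [0, 0, 0], [0, 0, 0], [0, 0, 0], [0, 0, 0], [0, 0, 0]]}}

```text
t: 26.05
tcp_pos: [0.4713, 0.3506, 0.0906]
tool_rot: [-3.138, -0.002, 2.854]
contact_force: [0.1, -0.1, -0.6]
gripper_width: 0.592
grip_force: 0.0
```

Call:
{"name": "carry_out", "arguments": {"hand": [0.2, 0.2, 0.2, 0.2, 0.2, 0.2, 0.2, 0.2], "delta_pos": [[0, 0, 1.5], [0, 0, 3], [0, 0, 4.4], [0, 0, 4.4], [0, 0, 4.4], [0, 0, 4.4], [0, 0, 4.4], [0, 0, 4.4]], "rot": [[0, 0, 0], [0, 0, 0], [0, 0, 0], [0, 0, 0], [0, 0, 0], [0, 0, 0], [0, 0, 0], [0, 0, 0]]}}

```text
t: 26.85
tcp_pos: [0.4721, 0.3511, 0.2009]
tool_rot: [-3.14, -0.001, 2.854]
contact_force: [0.1, 0.2, -0.5]
gripper_width: 0.602
grip_force: 0.0
```

```bash
python3 - <<'E'
from h import *
s=robot.observe();print(s['t'],s['tcp_pos'],s['gripper_width'])
im=cap('wrist','p4'); cv2.imwrite('pics/p4c.png',im[40:300,200:520,::-1])
E
```

```text
26.85 [0.47211545 0.35108627 0.2008775 ] 0.6023857380146481
```

View pics/p4c.png

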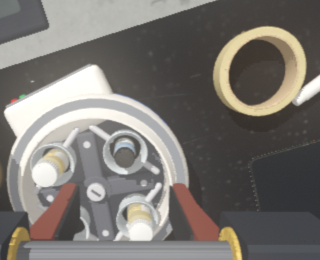

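Three vials are in: white at crop (48,165) and (140,220), black at (124,150). Now the second black one.

Call:
{"name": "carry_out", "arguments": {"hand": [0.2, 0.2, 0.2, 0.2, 0.2, 0.2, 0.2, 0.2], "delta_pos": [[0.2, -1.5, 0], [0.4, -3.4, 0], [0.6, -5.3, 0], [0.8, -7.2, 0], [1, -9.1, 0], [1.2, -11, 0], [1.4, -13, 0], [1.6, -15, 0]], "rot": [[0, 0, 0], [0, 0, 0], [0, 0, 0], [0, 0, 0], [0, 0, 0], [0, 0, 0], [0, 0, 0], [0, 0, 0]]}}

```text
t: 27.7
tcp_pos: [0.5123, -0.0249, 0.2018]
tool_rot: [3.142, -0.0, 2.854]
contact_force: [1.5, 0.3, -1.0]
gripper_width: 0.601
grip_force: 0.0
```

Call:
{"name": "carry_out", "arguments": {"hand": [0.2, 0.2, 0.2, 0.2, 0.2, 0.2, 0.2, 0.2], "delta_pos": [[0.2, -1.9, 0], [0.4, -3.8, 0], [0.6, -5.7, 0], [0.8, -7.6, 0], [1, -9.5, 0], [1, -11.4, 0], [1, -13, 0], [1, -13.66, 0]], "rot": [[0, 0, 0], [0, 0, 0], [0, 0, 0], [0, 0, 0], [0, 0, 0], [0, 0, 0], [0, 0, 0], [0, 0, 0]]}}

```text
t: 28.5
tcp_pos: [0.5357, -0.3693, 0.2016]
tool_rot: [-3.139, -0.001, 2.849]
contact_force: [-0.7, -0.4, -0.3]
gripper_width: 0.601
grip_force: 0.0
```

Call:
{"name": "carry_out", "arguments": {"hand": [0.2, 0.2, 0.2, 0.2, 0.2, 0.2, 0.2, 0.2], "delta_pos": [[0, 0, -0.2], [0, 0, -1], [0, 0, -2], [0, 0, -3], [0, 0, -4], [0, 0, -4], [0, 0, -4], [0, 0, -4]], "rot": [[0, 0, 0], [0, 0, 0], [0, 0, 0], [0, 0, 0], [0, 0, 0], [0, 0, 0], [0, 0, 0], [0, 0, 0]]}}

```text
t: 29.3
tcp_pos: [0.5386, -0.3641, 0.1033]
tool_rot: [-3.142, 0.002, 2.855]
contact_force: [-0.6, 0.6, 0.6]
gripper_width: 0.597
grip_force: 0.0
```

```bash
python3 - <<'E'
from h import *
T=tool();s=robot.observe();print(s['t'],s['tcp_pos'],s['gripper_width'],s['joints'])
im=cap('wrist','b2'); g=cv2.cvtColor(im,cv2.COLOR_RGB2HSV)
# expected px of cap top centre
c=optics.calibration('wrist');q=np.linalg.inv(T@np.array(c['tool_from_camera']))
for p in [(.5374,-.3653,.05)]:
    k=np.array(c['intrinsics'])@(q@np.append(p,1))[:3];print(k[:2]/k[2])
cv2.imwrite('pics/b2c.png',im[130:330,180:470,::-1])
E
```

```text
29.3 [ 0.53859712 -0.36406373  0.10327278] 0.597413265723572 [ 0.11896545  0.61886006  0.54156076  1.74739491 -0.39756386  0.88450554
  2.11812383]
[321.23863732 212.63707303]
```

View pics/b2c.png

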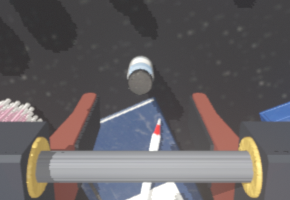

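The cap is at full-frame pixel (321,211), as predicted. Descend and close.

Call:
{"name": "carry_out", "arguments": {"hand": [0.2, 0.2, 0.2, 0.2, 0.2, 0.2, 0.2, 0.2], "delta_pos": [[0, -0.04, -0.6], [0, -0.04, -1.4], [0, -0.04, -2.2], [0, -0.04, -2.7], [0, -0.04, -2.9], [0, -0.04, -2.9], [0, -0.04, -2.9], [0, -0.04, -2.9]], "rot": [[0, 0, 0], [0, 0, 0], [0, 0, 0], [0, 0, 0], [0, 0, 0], [0, 0, 0], [0, 0, 0], [0, 0, 0]]}}

```text
t: 30.15
tcp_pos: [0.5381, -0.366, 0.0303]
tool_rot: [-3.141, 0.002, 2.854]
contact_force: [0.2, -0.0, -0.1]
gripper_width: 0.599
grip_force: 0.0
```

Call:
{"name": "carry_out", "arguments": {"hand": [-0.2, -0.6, -1, -1, -1, -1, -1, -1], "delta_pos": [[0, 0, 0], [0, 0, 0], [0, 0, 0], [0, 0, 0], [0, 0, 0], [0, 0, 0], [0, 0, 0], [0, 0, 0]], "rot": [[0, 0, 0], [0, 0, 0], [0, 0, 0], [0, 0, 0], [0, 0, 0], [0, 0, 0], [0, 0, 0], [0, 0, 0]]}}

```text
t: 30.95
tcp_pos: [0.5376, -0.3655, 0.0295]
tool_rot: [3.142, 0.0, 2.854]
contact_force: [0.4, -0.3, 0.6]
gripper_width: 0.242
grip_force: 29.9
```

Call:
{"name": "carry_out", "arguments": {"hand": [-1, -1, -1, -1, -1, -1, -1, -1], "delta_pos": [[0, 0, 1.4], [0, 0, 3.2], [0, 1, 4.8], [0, 2.6, 5.2], [0, 4.4, 5.2], [0, 6.3, 5.2], [0, 8.2, 5.2], [0, 10.1, 5.2]], "rot": [[0, 0, 0], [0, 0, 0], [0, 0, 0], [0, 0, 0], [0, 0, 0], [0, 0, 0], [0, 0, 0], [0, 0, 0]]}}

```text
t: 31.75
tcp_pos: [0.5372, -0.1112, 0.1595]
tool_rot: [3.141, 0.0, 2.854]
contact_force: [1.7, 0.4, 0.1]
gripper_width: 0.245
grip_force: 29.9
```

Call:
{"name": "carry_out", "arguments": {"hand": [-1, -1, -1, -1, -1, -1, -1, -1], "delta_pos": [[0, 1.9, 0], [0.1, 3.8, 0], [0.12, 5.7, 0], [0.12, 7.6, 0], [0.12, 9.5, 0], [0.12, 11.4, 0], [0.12, 13.3, 0], [0.12, 15.21, 0]], "rot": [[0, 0, 0], [0, 0, 0], [0, 0, 0], [0, 0, 0], [0, 0, 0], [0, 0, 0], [0, 0, 0], [0, 0, 0]]}}

```text
t: 32.55
tcp_pos: [0.5402, 0.2691, 0.1595]
tool_rot: [3.141, 0.0, 2.854]
contact_force: [0.7, 0.0, -0.6]
gripper_width: 0.242
grip_force: 29.9
```

Call:
{"name": "carry_out", "arguments": {"hand": [-1, -1, -1, -1, -1, -1, -1, -1], "delta_pos": [[0, 0, 0], [0, 0, -0.2], [0, 0, -0.8], [0, 0, -1.4], [0, 0, -1.5], [0, 0, -1.5], [0, 0, -1.5], [0, 0, -1.5]], "rot": [[0, 0, 0], [0, 0, 0], [0, 0, 0], [0, 0, 0], [0, 0, 0], [0, 0, 0], [0, 0, 0], [0, 0, 0]]}}

```text
t: 33.35
tcp_pos: [0.541, 0.2672, 0.1224]
tool_rot: [3.141, 0.001, 2.853]
contact_force: [0.2, -0.5, -0.0]
gripper_width: 0.239
grip_force: 29.9
```

Call:
{"name": "carry_out", "arguments": {"hand": [-1, -1, -1, -1, -1, -1, -1, -1], "delta_pos": [[0, 0, -0.5], [0, 0, -1], [0, 0, -1.4], [0, 0, -1.65], [0, 0, -1.75], [0, 0, -1.8], [0, 0, -1.84], [0, 0, -1.84]], "rot": [[0, 0, 0], [0, 0, 0], [0, 0, 0], [0, 0, 0], [0, 0, 0], [0, 0, 0], [0, 0, 0], [0, 0, 0]]}}

```text
t: 34.15
tcp_pos: [0.5407, 0.2673, 0.0761]
tool_rot: [3.141, 0.0, 2.854]
contact_force: [-0.2, 0.6, -0.3]
gripper_width: 0.244
grip_force: 29.9
```

Call:
{"name": "carry_out", "arguments": {"hand": [-1, -1, -1, -0.4, 0, 0.2, 0.2, 0.2], "delta_pos": [[0, 0, -0.02], [0, 0, -0.02], [0, 0, -0.02], [0, 0, -0.01], [0, 0, 0], [0, 0, 0], [0, 0, 0], [0, 0, 0.6]], "rot": [[0, 0, 0], [0, 0, 0], [0, 0, 0], [0, 0, 0], [0, 0, 0], [0, 0, 0], [0, 0, 0], [0, 0, 0]]}}

```text
t: 34.95
tcp_pos: [0.5391, 0.2667, 0.0897]
tool_rot: [-3.139, -0.003, 2.854]
contact_force: [-0.1, -0.5, 0.1]
gripper_width: 0.592
grip_force: 0.0
```

Call:
{"name": "carry_out", "arguments": {"hand": [0.2, 0.2, 0.2, 0.2, 0.2, 0.2, 0.2, 0.2], "delta_pos": [[0, 0, 1.5], [0, 0, 3], [0, 0, 4.4], [0, 0, 5], [0, 0, 5], [0, 0, 5], [0, 0, 5], [0, 0, 5]], "rot": [[0, 0, 0], [0, 0, 0], [0, 0, 0], [0, 0, 0], [0, 0, 0], [0, 0, 0], [0, 0, 0], [0, 0, 0]]}}

```text
t: 35.75
tcp_pos: [0.5397, 0.2669, 0.2143]
tool_rot: [-3.139, -0.002, 2.854]
contact_force: [0.6, 0.5, 1.0]
gripper_width: 0.6
grip_force: 0.0
```

Call:
{"name": "carry_out", "arguments": {"hand": [0.3, 0.3, 0.3, 0.3, 0.3, 0.3, 0.3, 0.3], "delta_pos": [[0.2, -1.8, 0], [0.5, -3.7, 0], [0.8, -5.6, 0], [1.1, -7.5, 0], [1.2, -9.2, 0], [1.2, -10.6, 0], [1.2, -10.6, 0], [1.2, -10.6, 0]], "rot": [[0, 0, 0], [0, 0, 0], [0, 0, 0], [0, 0, 0], [0, 0, 0], [0, 0, 0], [0, 0, 0], [0, 0, 0]]}}

```text
t: 36.55
tcp_pos: [0.5701, 0.0016, 0.2152]
tool_rot: [-3.141, -0.001, 2.852]
contact_force: [0.6, 1.0, 0.3]
gripper_width: 0.647
grip_force: 0.0
```

```bash
python3 - <<'E'
from h import *
T=tool();s=robot.observe();print(s['t'],s['tcp_pos'],s['gripper_width'])
im=cap('wrist','lid'); hsv=cv2.cvtColor(im,cv2.COLOR_RGB2HSV)
m=((hsv[...,0]>100)&(hsv[...,0]<128)&(hsv[...,1]>150)&(hsv[...,2]>60)).astype(np.uint8)
n,l,st,c=cv2.connectedComponentsWithStats(m)
for i in range(1,n):
    if st[i,4]>60: print(st[i],c[i],ray('wrist',c[i],.0885,T).round(4),ray('wrist',c[i],.08,T).round(4))
t=cap('top','top1');cv2.imwrite('pics/top1c.png',cv2.resize(t[155:245,165:255,::-1],None,fx=4,fy=4,interpolation=cv2.INTER_CUBIC))
cv2.imwrite('pics/fin.png',np.hstack([im[40:300,200:500,::-1],cv2.resize(t[155:245,165:255,::-1],(260,260),interpolation=cv2.INTER_CUBIC)]))
E
```

```text
36.55 [0.57013377 0.00155531 0.21518348] 0.6470371250541819
[ 51 147  21  18 296] [ 60.85135135 155.23648649] [ 0.4613 -0.2353  0.0885] [ 0.4601 -0.2429  0.08  ]
[317 180  26  28 531] [329.49340866 193.92467043] [0.5743 0.0067 0.0885] [0.5763 0.0062 0.08  ]
```

View pics/fin.png

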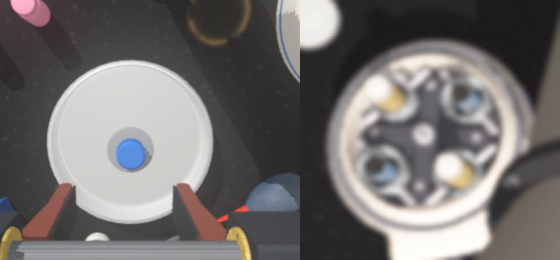

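All four vials are seated: white caps at inset (384,92) and (453,172), blacks at the other two. The knob is at (329,194) in the wrist frame. Now the lid.

Call:
{"name": "carry_out", "arguments": {"hand": [0.3, 0.3, 0.3, 0.3, 0.3, 0.3, 0.3, 0.3], "delta_pos": [[0.16, 0.17, -1], [0.16, 0.17, -2.5], [0.16, 0.17, -4], [0.16, 0.17, -5.2], [0.16, 0.17, -5.8], [0.16, 0.17, -5.95], [0.16, 0.17, -5.95], [0.16, 0.17, -5.95]], "rot": [[0, 0, 0], [0, 0, 0], [0, 0, 0], [0, 0, 0], [0, 0, 0], [0, 0, 0], [0, 0, 0], [0, 0, 0]]}}

```text
t: 37.45
tcp_pos: [0.5757, 0.0068, 0.0686]
tool_rot: [3.14, 0.002, 2.854]
contact_force: [0.1, -0.7, 0.6]
gripper_width: 0.652
grip_force: 0.0
```

Call:
{"name": "carry_out", "arguments": {"hand": [0, -0.4, -1, -1, -1, -1, -1, -1], "delta_pos": [[0, 0, 0], [0, 0, 0], [0, 0, 0], [0, 0, 0], [0, 0, 0], [0, 0, 0], [0, 0, 0], [0, 0, 0]], "rot": [[0, 0, 0], [0, 0, 0], [0, 0, 0], [0, 0, 0], [0, 0, 0], [0, 0, 0], [0, 0, 0], [0, 0, 0]]}}

```text
t: 38.25
tcp_pos: [0.5748, 0.0066, 0.0675]
tool_rot: [3.141, 0.0, 2.854]
contact_force: [-1.9, 1.1, 4.9]
gripper_width: 0.338
grip_force: 30.0
```

Call:
{"name": "carry_out", "arguments": {"hand": [-1, -1, -1, -1, -1, -1, -1, -1], "delta_pos": [[0, 0, 0.6], [0, 0, 1.6], [0, 0, 2.8], [0, 0, 4], [0, 0, 5], [0, 0, 5.4], [0, 0, 5.4], [0, 0, 5.4]], "rot": [[0, 0, 0], [0, 0, 0], [0, 0, 0], [0, 0, 0], [0, 0, 0], [0, 0, 0], [0, 0, 0], [0, 0, 0]]}}

```text
t: 39.05
tcp_pos: [0.5737, 0.0066, 0.2012]
tool_rot: [-3.141, -0.002, 2.854]
contact_force: [-0.7, 0.2, -2.7]
gripper_width: 0.335
grip_force: 30.0
```

Call:
{"name": "carry_out", "arguments": {"hand": [-1, -1, -1, -1, -1, -1, -1, -1], "delta_pos": [[-0.2, 0.8, 0], [-0.6, 2.4, 0], [-1, 4.2, 0], [-1.4, 6, 0], [-1.8, 7.8, 0], [-2.2, 9.6, 0], [-2.5, 11.2, 0], [-2.7, 12.1, 0]], "rot": [[0, 0, 0], [0, 0, 0], [0, 0, 0], [0, 0, 0], [0, 0, 0], [0, 0, 0], [0, 0, 0], [0, 0, 0]]}}

```text
t: 39.85
tcp_pos: [0.5045, 0.313, 0.2]
tool_rot: [-3.14, -0.003, 2.859]
contact_force: [0.6, -0.6, -2.2]
gripper_width: 0.333
grip_force: 30.0
```

Call:
{"name": "carry_out", "arguments": {"hand": [-1, -1, -1, -1, -1, -1, -1, -1], "delta_pos": [[0, 0, 0], [0, 0, 0], [0, 0, -0.2], [0, 0, -0.6], [0, 0, -1], [0, 0, -1.2], [0, 0, -1.2], [0, 0, -1.2]], "rot": [[0, 0, 0], [0, 0, 0], [0, 0, 0], [0, 0, 0], [0, 0, 0], [0, 0, 0], [0, 0, 0], [0, 0, 0]]}}

```text
t: 40.65
tcp_pos: [0.5071, 0.3089, 0.1721]
tool_rot: [-3.141, -0.0, 2.854]
contact_force: [-0.8, -0.5, -2.2]
gripper_width: 0.338
grip_force: 30.0
```

```bash
python3 - <<'E'
from h import *
T=tool();s=robot.observe();print(s['t'],s['tcp_pos'],s['tool_rot'],s['gripper_width'],s['contact_force'])
im=cap('wrist','lid2')
E
```

```text
40.65 [0.50713764 0.30885182 0.17207109] [-3.14142128e+00 -6.95030887e-05  2.85352501e+00] 0.3377286377782487 [-0.7512497  -0.54415143 -2.20337213]
```

Call:
{"name": "carry_out", "arguments": {"hand": [-1, -1, -1, -1, -1, -1, -1, -1], "delta_pos": [[0, 0, -0.4], [0, 0, -0.8], [0, 0, -1.2], [0, 0, -1.5], [0, 0, -1.7], [0, 0, -1.8], [0, 0, -1.9], [0, 0, -1.9]], "rot": [[0, 0, 0], [0, 0, 0], [0, 0, 0], [0, 0, 0], [0, 0, 0], [0, 0, 0], [0, 0, 0], [0, 0, 0]]}}

```text
t: 41.5
tcp_pos: [0.5071, 0.309, 0.1245]
tool_rot: [-3.142, -0.0, 2.854]
contact_force: [-0.6, 1.3, -1.9]
gripper_width: 0.334
grip_force: 30.0
```

Still hanging with no sideways force, about 2 mm up. Lowering gently.

Call:
{"name": "carry_out", "arguments": {"hand": [-1, -1, -1, -1, -1, -1, -1, -1], "delta_pos": [[0, 0, -0.02], [0, 0, -0.04], [0, 0, -0.06], [0, 0, -0.08], [0, 0, -0.08], [0, 0, -0.08], [0, 0, -0.08], [0, 0, -0.08]], "rot": [[0, 0, 0], [0, 0, 0], [0, 0, 0], [0, 0, 0], [0, 0, 0], [0, 0, 0], [0, 0, 0], [0, 0, 0]]}}

```text
t: 42.3
tcp_pos: [0.5071, 0.309, 0.1227]
tool_rot: [3.142, -0.0, 2.854]
contact_force: [-0.1, -0.6, -1.9]
gripper_width: 0.336
grip_force: 30.0
```

Call:
{"name": "carry_out", "arguments": {"hand": [-1, -1, -1, -1, -1, -1, -1, -1], "delta_pos": [[0, 0, -0.02], [0, 0, -0.04], [0, 0, -0.06], [0, 0, -0.06], [0, 0, -0.06], [0, 0, -0.06], [0, 0, -0.06], [0, 0, -0.06]], "rot": [[0, 0, 0], [0, 0, 0], [0, 0, 0], [0, 0, 0], [0, 0, 0], [0, 0, 0], [0, 0, 0], [0, 0, 0]]}}

```text
t: 43.1
tcp_pos: [0.5071, 0.309, 0.1225]
tool_rot: [3.141, -0.001, 2.854]
contact_force: [-4.3, -1.7, 11.3]
gripper_width: 0.332
grip_force: 30.0
```

Contact at .1225, exactly the seated height. Release, back off and check.

Call:
{"name": "carry_out", "arguments": {"hand": [-1, -0.6, -0.1, 0.3, 0.3, 0.3, 0.3, 0.3], "delta_pos": [[0, 0, 0.05], [0, 0, 0.05], [0, 0, 0.05], [0, 0, 0.05], [0, 0, 0.05], [0, 0, 0.05], [0, 0, 0.05], [0, 0, 0.4]], "rot": [[0, 0, 0], [0, 0, 0], [0, 0, 0], [0, 0, 0], [0, 0, 0], [0, 0, 0], [0, 0, 0], [0, 0, 0]]}}

```text
t: 43.9
tcp_pos: [0.5063, 0.3086, 0.1305]
tool_rot: [-3.14, -0.001, 2.854]
contact_force: [-0.2, 0.3, -0.1]
gripper_width: 0.649
grip_force: 0.0
```

Call:
{"name": "carry_out", "arguments": {"hand": [0.3, 0.3, 0.3, 0.3, 0.3, 0.3, 0.3, 0.3], "delta_pos": [[0, 0, 1], [0, 0, 2.5], [0, 0, 4], [0, 0, 5], [0, 0, 5], [0, 0, 5], [0, 0, 5], [0, 0, 5]], "rot": [[0, 0, 0], [0, 0, 0], [0, 0, 0], [0, 0, 0], [0, 0, 0], [0, 0, 0], [0, 0, 0], [0, 0, 0]]}}

```text
t: 44.7
tcp_pos: [0.5063, 0.3086, 0.2548]
tool_rot: [-3.14, -0.001, 2.854]
contact_force: [0.6, -0.5, 0.1]
gripper_width: 0.651
grip_force: 0.0
```

```bash
python3 - <<'E'
from h import *
T=tool();s=robot.observe();print(s['t'],s['tcp_pos'],s['gripper_width'])
def knob(im):
    hsv=cv2.cvtColor(im,cv2.COLOR_RGB2HSV)
    m=((hsv[...,0]>100)&(hsv[...,0]<128)&(hsv[...,1]>150)&(hsv[...,2]>60)).astype(np.uint8)
    n,l,st,c=cv2.connectedComponentsWithStats(m); return [(st[i],c[i]) for i in range(1,n) if st[i,4]>25]
for st,c in knob(cap('wrist','end')): print('w',st,c,ray('wrist',c,.1435,T).round(4))
for st,c in knob(cap('side','ends')): print('s',st,c,ray('side',c,.139,T).round(4))
for p in [(.5067,.3092,.1435),(.5067,.3092,.117)]: print(proj('side',p))
cv2.imwrite('pics/e.png',np.vstack([cv2.imread('pics/end.png')[40:300,150:550], cv2.resize(cv2.imread('pics/ends.png')[80:180,240:400],(400,250))]))
E
```

```text
44.7 [0.5063279  0.30862317 0.25482791] 0.6513583959100965
w [312 183  13  13  46] [316.41304348 187.52173913] [0.497  0.3042 0.1435]
w [312 193  25  17 232] [324.64655172 201.34913793] [0.5124 0.3078 0.1435]
s [303 109   8   9  60] [306.61666667 112.65      ] [0.5043 0.2906 0.139 ]
s [382 240  18  31 161] [389.8447205  254.63975155] [ 0.5592 -0.3249  0.139 ]
s [330 271   9   7  51] [334.03921569 274.09803922] [ 0.4342 -0.3499  0.139 ]
s [334 341   6   6  30] [336.5        343.66666667] [ 0.4024 -0.4957  0.139 ]
[306.19740377 108.45451402]
[306.32384752 115.85187969]
```

View pics/e.png

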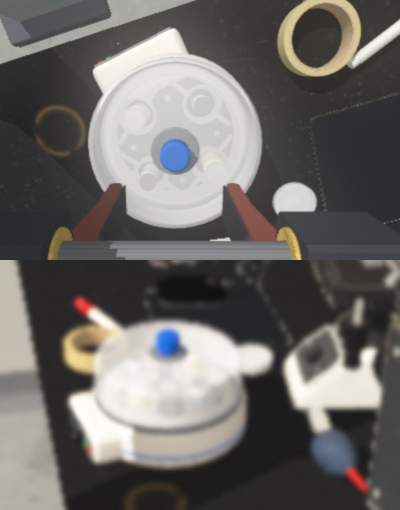

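The lid sits level and concentric on the housing, with the knob in the side view at (306.6,112.7), within half a pixel of the predicted seated position. Handing in.

```bash
python3 -c "
from station import job
print(job.hand_in())"
```

```text
the job is handed in; nothing more can be done
None
```

The job is handed in at about 45 s of the 131 s, but no verdict came back: the last pictures show all four vials in the buckets, each opposite its like, and the lid level on the housing, and I never touched the blue-capped vial or the dropper bottle.

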